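# Prop the printing case open and put the baren away

### The arm

A 7-joint arm with a two-finger parallel gripper is mounted at the origin on the work surface. World frame = base frame: x ahead of the robot, y to its left, z up, the work surface at z = 0. Lengths are in m, angles in degrees, forces in N, time in s.
With the tool pointing down it reaches from about 0.4 to 0.9 m from the base axis. Payload 5.6 kg.
Tool frame: the origin (TCP) lies on the mounting face of the last link; the fingertips stand 190 mm ahead of it and the grasp point (between the pads) lies 171 mm ahead of it; x points along the fingers, y is the direction in which the jaws open and shut, and the axes are right-handed (so a half turn about x gives the same grasp; the last joint's range is limited). The gripper opens to 92 mm and grips with 3 to 60 N. Pads are 20 mm wide; open, the fingers measure 128 mm over their backs; the gripper's body (75 mm by 189 mm) begins 69 mm behind the grasp point.
Start: joints at [65.088, 26.786, -0.665, 91.828, 0.344, 61.387, -3.226], TCP at [0.248, -0.601, 0.405] pointing down, gripper open.
Joint ranges: [-144.91, 144.91], [-17.63, 115.5], [-89.93, 88.59], [15.96, 139.68], [-74.01, 254.01], [8.47, 105.57], [-167.45, 167.45]. Speed limits (degrees/s): [147.25, 147.25, 180, 180, 180, 180, 180].

### API

Orientations are given as a 3x3 rotation matrix whose columns are the frame's x, y, z axes.
In Python, from rig import * gives the robot as it stands. The module is installed in compiled form; this text tells all that it offers.
- The arm moves only by the tool jog_arm, never from a script. Its argument "moves" is a list of rows, each an object of numbers: "x", "y", "z": the shift along the tool's x, y, z in units of 300 mm (1.0 is 300 mm); "spin": the turn about the tool's x in units of 2 rad (1.0 is 2 rad); "jaw": the opening, from -1 (shut) to 1 (fully open). A call has 1 to 8 rows; each row is the pose to reach, as a shift and turn from the pose measured when the call began, along the tool's axes at that moment; what a row does not reach only later rows make up. A row lasts 1/8 s, in which the tool goes at most 62.5 mm and 10.7 degrees, less where a joint would pass 70% of its speed; a pose out of reach is approached as far as the arm can. A call with a number of a shift or a turn outside -1 to 1 is refused whole. A call with a gripper value outside its range is refused whole. The fingers move at their own pace and stop on an object; the grip force is fixed at half the most. Time passes only in rows, so rows that repeat a pose let the fingers close. It gives the time, the measured TCP pose, the force and the opening at its end, in the units of the state.
- get_obs(): the state, without advancing time (a new reading comes with each control period).
- read_camera(name): name is "scene" or "side" or "wrist"; returns a dict with "image" (480x640x3 uint8, blue, green, red), "intrinsics" (3x3 intrinsics, pixels), "R" (3x3) and "t" (3): a world point X has camera coordinates R X + t; the wrist camera has in their place "hand_eye" (4x4, takes a point from camera to tool coordinates, whose origin is the TCP and whose axes are the tool frame's). Camera axes: x right, y down, z forward; pixel columns grow to the right and rows downward; lengths in m; the calibration is good to about 2 mm. A picture is of the moment at which its call begins: read the wrist's pose just before it. There is no depth.
- sign_off(): hands the job in, once; it reports no verdict.
The state is a dict: "t": time; "joint_positions": joint angles; "qvel": joint speeds; "joint_torque": joint torques, N m; "ee_pos": TCP position; "ee_rot": TCP orientation; "force": force on the tool from outside, world axes, zero at the start; "wrist_torque": the same for the moment, N m; "finger_gap": finger opening in m.
Only numpy, scipy, OpenCV 4.12 (cv2) and the standard library are available. Lean on these libraries where they do the work, as an engineer would, in place of code of your own. Each camera call takes 0.05 s, during which the arm holds its last target.

### The job

Raise the lid of the wooden printing case by its front bar until it is almost upright, then push the knob at the knee of the folding stay backwards, past straight to its stop, so that the stay locks and the lid stays up unaided. Then put the baren (the black disc with a wooden handle) away in the case, set down (not dropped) flat on the floor of the large empty compartment, without disturbing the other things on the table.

Things in the scene. Friction and masses are not known exactly. Their poses are not given: they have to be found in the camera images.
- case: fixed wooden case, 180 mm (x) by 260 mm (y), 100 mm high without lid, walls and floor 8 mm; origin at the centre of its underside; +x points from the front (bar side) to the hinge side. Inside, a 60 mm high divider at y = +40 to +46 mm parts a narrow compartment with three ink pots from the large empty one (x = -82 to 82, y = -122 to 40 mm). The stay is outside on the -y side.
- bay (a point): centre of the floor of the large empty compartment, at (0, -41, 8) mm in the case's frame
- lid_panel (a joint): opening angle of the lid in rad, 0 shut. The lid weighs about 0.45 kg, is 186 mm deep and 12 mm thick. Its stiff hinge alone holds it when left above about 1.2 rad; much lower it falls shut. The stay stops it at 1.45 (stay straight; do not force it further), so 1.37 is a good place to leave it; it rests at about 1.41 when the stay is locked.
- lid_hinge (a point): middle of the lid's hinge line, on the case's rear top edge (x = +90, z = 100 mm in the case's frame); the hinge line runs along the case's y
- lid_handle (a point): middle of the steel bar on the lid's front edge: round, 12 mm thick, 110 mm long along the case's y, 35 mm clear of the lid's edge (221 mm from the hinge line). It sticks out forwards when shut and upwards when the lid is up, and turns freely in a grip that straddles it
- stay (a joint): knee angle of the folding stay in rad: 0 folded (lid shut), 2.41 straight (lid highest), 2.75 at its stop past straight = locked. As the lid rises the knee bulges to the front; it stays unlocked until the knee is pushed backwards through straight, which takes a few newtons. Past straight the lid's weight presses it on to the stop
- stay_knob (a point): middle of the knob at the stay's knee, outside the case's -y side (y = -164 mm in its frame): a pin 16 mm thick along y, reaching 20 mm either side, black end disc 22 mm across. It swings 83 mm about the lower pivot (x = 10, z = 85 mm in the case's frame). With the lid at 1.37 rad it stands 82 mm above that pivot and must move 35 mm towards the case's +x, sinking 13 mm, to lock
- baren_grip (a point): centre of the baren's wooden handle, a bar 80 mm long (its x), 22 mm wide (its y), 20 mm high. The baren is a flat black disc 90 mm across, 15 mm thick, with this handle above it: underside of the disc 45 mm below this point, top of the handle 11 mm above it, 0.18 kg. Its z is up.
- tin: bystander: round flat aluminium tin, 88 mm across, 54 mm high; origin at the centre of its underside
- brush_mug: bystander: blue mug full of brushes, about 200 mm high; origin at the centre of its underside
- paint_bottle: bystander: white bottle 64 mm across, 170 mm high; origin at the centre of its underside
- tape: bystander: roll of paper tape lying flat, 96 mm across, 25 mm high; origin at the centre of its underside
- lino_block: bystander: flat wooden block 100 x 75 x 22 mm; origin at the centre of its underside
- ink_jar: bystander: small jar 60 mm across, 70 mm high; origin at the centre of its underside

How it is judged:
By the outcome, as a careful person would: the job done as asked, in the order asked, and still so for the second after the job is handed in, with the robot touching nothing.
It also fails if it takes over 67 s, if anything falls off the work surface, if the arm or the gripper's body presses on something with over 40 N, if the wrist force passes 120 N, or if a joint passes its speed limit or range.

## Working session

There is one attempt and no reset: what is moved stays moved. The work goes in short steps, Python scripts to look and compute and a tool call to move; the robot and the scene stay as the last step left them, time stands still between calls to the robot, and variables do not carry over. Pictures are saved under pics/ and viewed, and the job is handed in when it is done.

Besides the shell and the picture viewer there is one more tool, called after "Emit:" by a JSON object that holds its "op" and its "data". jog_arm: Moves the arm, as the interface text tells. Shifts and turns lie within -1 to 1; 1 stands for 300 mm of shift or 2 rad of turn. Its arguments: {"type":"object","properties":{"moves":{"type":"array","items":{"type":"object","properties":{"x":{"type":"number"},"y":{"type":"number"},"z":{"type":"number"},"spin":{"type":"number"},"jaw":{"type":"number"}}}}},"required":["moves"]}

```bash
mkdir -p pics; ls; python3 - <<'E'
from rig import *
import cv2,numpy as np
np.set_printoptions(precision=4,suppress=True)
o=get_obs();print(o)
for n in ["scene","side","wrist"]:
    c=read_camera(n);cv2.imwrite(f"pics/{n}0.png",c["image"])
    print(n,{k:v for k,v in c.items() if k!="image"})
E
```

```text
pics
{'t': 0.0, 'joint_positions': array([65.0876, 26.8381, -0.6649, 91.8798,  0.344 , 61.385 , -3.2249]), 'qvel': array([-0.022 , -0.0355, -0.014 , -0.0265, -0.0377,  0.1491, -0.0278]), 'joint_torque': array([  0.0004, -52.0579,  -0.0125, -24.3749,  -0.0567,   0.0172,
         0.0002]), 'ee_pos': array([ 0.2481, -0.6005,  0.4037]), 'ee_rot': array([[-0.0008,  0.3818, -0.9242],
       [ 0.0016, -0.9242, -0.3818],
       [-1.    , -0.0018,  0.0001]]), 'force': array([-0.0458, -0.3346, -0.541 ]), 'wrist_torque': array([ 0.0293, -0.0435,  0.0161]), 'finger_gap': 0.09216042369319194}
scene {'intrinsics': array([[467.0468,   0.    , 318.818 ],
       [  0.    , 467.0468, 234.633 ],
       [  0.    ,   0.    ,   1.    ]]), 'R': array([[-0.851 ,  0.5249,  0.0141],
       [ 0.4404,  0.728 , -0.5254],
       [-0.2861, -0.441 , -0.8507]]), 't': array([ 0.4686, -0.1917,  1.2756])}
side {'intrinsics': array([[515.1157,   0.    , 315.7814],
       [  0.    , 515.1157, 241.6966],
       [  0.    ,   0.    ,   1.    ]]), 'R': array([[-0.7279, -0.6854, -0.0192],
       [-0.5112,  0.5611, -0.6511],
       [ 0.457 , -0.4641, -0.7588]]), 't': array([0.3869, 0.3462, 1.1183])}
wrist {'intrinsics': array([[417.9907,   0.    , 322.5299],
       [  0.    , 417.9907, 238.949 ],
       [  0.    ,   0.    ,   1.    ]]), 'hand_eye': array([[ 0.0005, -0.232 ,  0.9727,  0.0199],
       [ 1.    ,  0.0001, -0.0005, -0.0004],
       [ 0.0001,  0.9727,  0.232 , -0.065 ],
       [ 0.    ,  0.    ,  0.    ,  1.    ]])}
```

View pics/scene0.png

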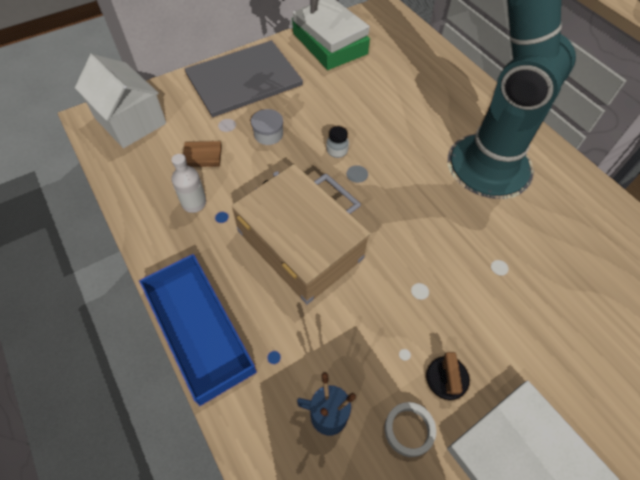

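View pics/side0.png

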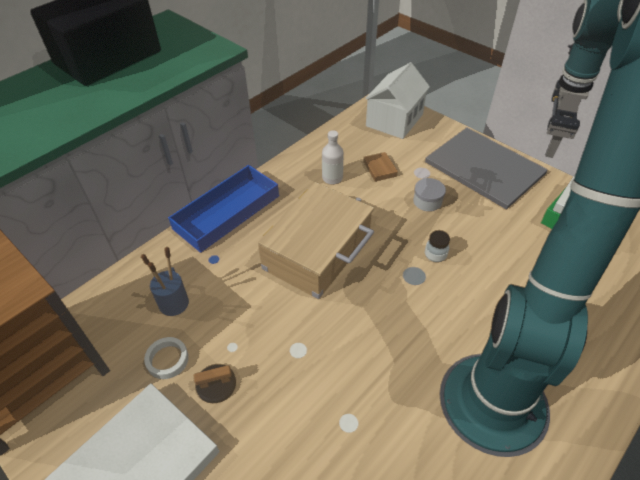

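View pics/wrist0.png

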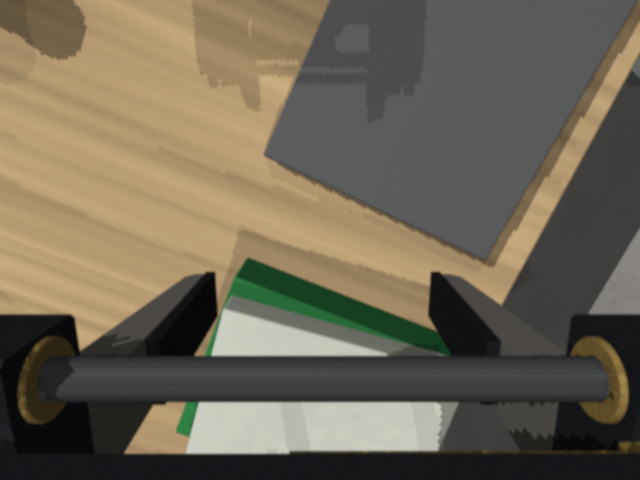

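The scene view shows the case at about (300,230), with its bar near (338,190), and the baren at (448,375). The side view has the bar at (355,243) and the baren at (215,382). I'll zoom in on those areas.

```bash
python3 - <<'E'
import cv2
a=cv2.imread('pics/scene0.png');b=cv2.imread('pics/side0.png')
cv2.imwrite('pics/zs.png',cv2.resize(a[150:310,220:390],None,fx=4.5,fy=3.75*1.0,interpolation=cv2.INTER_CUBIC)[:600,:800])
cv2.imwrite('pics/zd.png',cv2.resize(b[180:310,250:420],None,fx=4.5,fy=4.5,interpolation=cv2.INTER_CUBIC)[:600,:800])
t1=cv2.resize(a[330:420,400:500],None,fx=4,fy=4,interpolation=cv2.INTER_CUBIC)
t2=cv2.resize(b[340:430,165:265],None,fx=4,fy=4,interpolation=cv2.INTER_CUBIC)
import numpy as np
cv2.imwrite('pics/zb.png',np.hstack([t1,t2]))
E
```

```text
(no output)
```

View pics/zs.png

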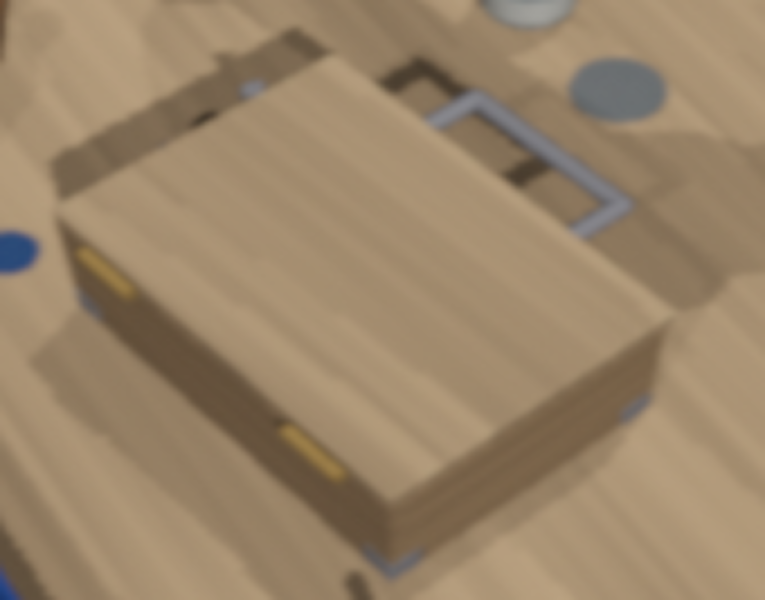

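View pics/zd.png

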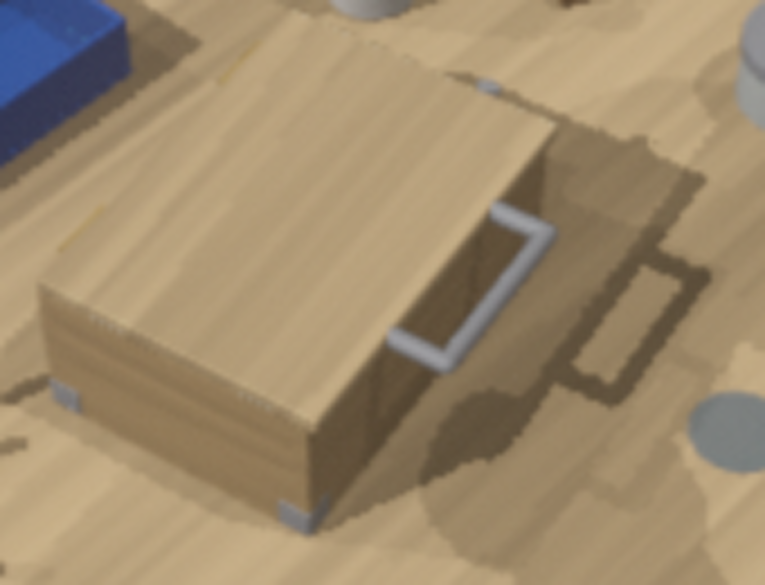

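View pics/zb.png

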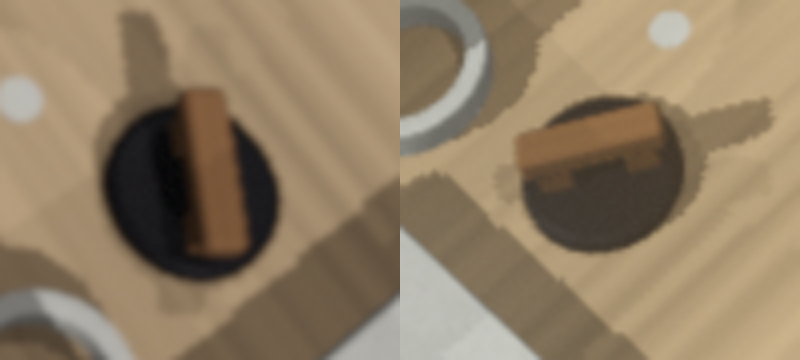

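```bash
cat > h.py <<'E'
import numpy as np,cv2
from rig import *
np.set_printoptions(precision=4,suppress=True)
def ray(c,uv):
    K=c["intrinsics"];d=np.linalg.solve(K,[uv[0],uv[1],1.]);R=np.array(c["R"]);return -R.T@c["t"],R.T@d
def plane(c,uv,z):
    o,d=ray(c,uv);return o+d*(z-o[2])/d[2]
def tri(c1,u1,c2,u2):
    o1,d1=ray(c1,u1);o2,d2=ray(c2,u2);d1=d1/np.linalg.norm(d1);d2=d2/np.linalg.norm(d2)
    s=np.linalg.lstsq(np.c_[d1,-d2],o2-o1,rcond=None)[0]
    a=o1+s[0]*d1;b=o2+s[1]*d2;return (a+b)/2,np.linalg.norm(a-b)
def proj(c,X):
    p=np.array(c["R"])@X+c["t"];p=c["intrinsics"]@p;return p[:2]/p[2]
def wcam(c,o):
    # make world extrinsics for wrist camera given obs
    T=np.eye(4);T[:3,:3]=o["ee_rot"];T[:3,3]=o["ee_pos"];M=np.linalg.inv(T@c["hand_eye"])
    c=dict(c);c["R"]=M[:3,:3];c["t"]=M[:3,3];return c
E
python3 - <<'E'
from h import *
S=read_camera("scene");D=read_camera("side")
Z=lambda p:(220+p[0]/4.5,150+p[1]/3.75)
W=lambda p:(250+p[0]/4.5,180+p[1]/4.5)
s=[(332,52),(672,312),(390,503),(60,207),(480,98),(628,205)]
w=[(555,125),(312,430),(40,287),(295,12),(550,232),(447,365)]
for n,a,b in zip(["F-","F+","R+","R-","h-","h+"],s,w):
    print(n,plane(S,Z(a),.112),plane(D,W(b),.112),*tri(S,Z(a),D,W(b)))
# baren handle ends/top corners
B=lambda p:(400+p[0]/4,330+p[1]/4); C=lambda p:(165+p[0]/4,340+p[1]/4)
for a in [(182,92),(222,90),(248,250),(190,250)]: print('bs',plane(S,B(a),.056))
for b in [(655-400,102),(662-400,135),(517-400,138),(520-400,175)]: print('bd',plane(D,C(b),.056))
# baren disc
for c,off,im in((S,(400,330,480,420),'s'),(D,(165,340,265,430),'d')):
    pass
print(plane(S,B((192,192)),.0075),plane(D,C((604-400,174)),.0075))
# others, ground
for n,u in dict(tin=(267,128),jar=(337,148),bottle=(190,190),lino=(203,153),mug=(330,410),tape=(410,430)).items(): print(n,plane(S,u,.03))
E
```

```text
F- [ 0.5035 -0.1939  0.112 ] [ 0.5002 -0.1898  0.112 ] [ 0.5026 -0.1946  0.1085] 0.0031230741683200562
F+ [0.4605 0.0613 0.112 ] [0.4534 0.0677 0.112 ] [0.4578 0.0607 0.1044] 0.005199078337026301
R+ [0.6407 0.0956 0.112 ] [0.631 0.097 0.112] [0.6382 0.0916 0.1018] 0.00042732657634577347
R- [ 0.6812 -0.1593  0.112 ] [ 0.6785 -0.1582  0.112 ] [ 0.6808 -0.1609  0.1092] 0.0007448614109688837
h- [ 0.4558 -0.1214  0.112 ] [ 0.4494 -0.123   0.112 ] [ 0.4526 -0.1267  0.1055] 0.0016781765689571754
h+ [ 0.4357 -0.013   0.112 ] [ 0.4298 -0.0124  0.112 ] [ 0.4328 -0.0162  0.106 ] 2.5054597795567633e-05
bs [0.4669 0.3487 0.056 ]
bs [0.4489 0.3585 0.056 ]
bs [0.4897 0.4255 0.056 ]
bs [0.5136 0.4108 0.056 ]
bd [0.4615 0.35   0.056 ]
bd [0.4438 0.3601 0.056 ]
bd [0.5001 0.4146 0.056 ]
bd [0.482  0.4267 0.056 ]
[0.4763 0.3865 0.0075] [0.4731 0.3867 0.0075]
tin [ 0.4699 -0.4052  0.03  ]
jar [ 0.3433 -0.2435  0.03  ]
bottle [ 0.738  -0.3161  0.03  ]
lino [ 0.6591 -0.4122  0.03  ]
mug [0.7204 0.3158 0.03  ]
tape [0.6102 0.4259 0.03  ]
```

```bash
cat >> h.py <<'E'
YAW=np.radians(10.)
CO=np.array([0.572,-0.049,0.])
def case(x,y,z):  # mm in case frame -> world
    c,s=np.cos(YAW),np.sin(YAW);return CO+np.array([c*x-s*y,s*x+c*y,z])/1000
def tocase(p):
    c,s=np.cos(YAW),np.sin(YAW);d=(np.asarray(p)-CO)*1000;return np.array([c*d[0]+s*d[1],-s*d[0]+c*d[1],d[2]])
def go(p,yaw=None,grasp=True,o=None):
    """row values to bring the grasp point (or TCP) to p with tool y yaw (deg)"""
    o=o or get_obs();R=o["ee_rot"];q=np.array(p,float)
    if grasp:q=q-.171*R[:,0]
    s=R.T@(q-o["ee_pos"])/.3
    cy=np.degrees(np.arctan2(R[1,1],R[0,1]));sp=0
    if yaw is not None:
        d=(yaw-cy+180)%360-180;sp=-np.radians(d)/2
    print("x %.3f y %.3f z %.3f spin %.3f | yaw %.1f dist %.0fmm"%(*s,sp,cy,np.linalg.norm(s)*300))
def st():
    o=get_obs();R=o["ee_rot"];g=o["ee_pos"]+.171*R[:,0]
    print("t %.2f grasp"%o["t"],g,"case",tocase(g),"x",R[:,0],"F",o["force"],"gap %.4f"%o["finger_gap"],"j",o["joint_positions"])
E
python3 - <<'E'
from h import *
p=case(-131,0,106);print(p)
go([.35,-.33,.23],-30);go([p[0],p[1],.23],10)
E
```

```text
[ 0.443  -0.0717  0.106 ]
x 0.011 y -0.704 z -0.658 spin -0.328 | yaw -67.6 dist 289mm
x 0.012 y -1.381 z -1.273 spin -0.677 | yaw -67.6 dist 564mm
```

Emit:
{"op": "jog_arm", "data": {"moves": [{"x":0.01,"y":-0.14,"z":-0.13,"spin":-0.08},{"x":0.01,"y":-0.28,"z":-0.26,"spin":-0.16},{"x":0.01,"y":-0.42,"z":-0.39,"spin":-0.24},{"x":0.01,"y":-0.56,"z":-0.52,"spin":-0.33},{"x":0.01,"y":-0.7,"z":-0.66,"spin":-0.33}]}}

```text
invalid input at $.moves[0]: expected keys x, y, z, spin, jaw
```

```bash
python3 - <<'E'
from h import *
st();go([*case(-131,0,0)[:2],.23],10)
E
```

```text
t 0.25 grasp [ 0.2481 -0.6005  0.2332] case [-414.7927 -486.8977  233.2333] x [-0.0004  0.0008 -1.    ] F [-0.4499 -0.2276 -0.7116] gap 0.0916 j [65.0893 26.8112 -0.6662 91.8516  0.343  61.3882 -3.2263]
x 0.012 y -1.381 z -1.273 spin -0.677 | yaw -67.6 dist 564mm
```

Emit:
{"op": "jog_arm", "data": {"moves": [{"x":0.01,"y":-0.14,"z":-0.13,"spin":-0.08,"jaw":-0.43},{"x":0.01,"y":-0.28,"z":-0.26,"spin":-0.16,"jaw":-0.43},{"x":0.01,"y":-0.42,"z":-0.39,"spin":-0.24,"jaw":-0.43},{"x":0.01,"y":-0.56,"z":-0.52,"spin":-0.33,"jaw":-0.43},{"x":0.01,"y":-0.7,"z":-0.66,"spin":-0.33,"jaw":-0.43}]}}

```text
t: 0.88
ee_pos: [0.3512, -0.3293, 0.4016]
ee_rot: [[0.0, 0.869, -0.495], [0.0, -0.495, -0.869], [-1.0, -0.0, -0.0]]
force: [1.2, -0.4, 0.5]
finger_gap: 0.0442
```

```bash
python3 - <<'E'
from h import *
st();go([*case(-131,0,0)[:2],.23],10)
E
```

```text
t 0.88 grasp [ 0.3512 -0.3292  0.2306] case [-266.0874 -237.6271  230.5692] x [ 0.      0.0002 -1.    ] F [ 1.1757 -0.4105  0.4774] gap 0.0442 j [ 52.8648  11.7446 -15.404  114.1919   3.7912  54.5409   5.877 ]
x 0.002 y -0.159 z -0.897 spin -0.346 | yaw -29.7 dist 273mm
```

Emit:
{"op": "jog_arm", "data": {"moves": [{"x":0,"y":-0.04,"z":-0.18,"spin":-0.08,"jaw":-0.43},{"x":0,"y":-0.07,"z":-0.36,"spin":-0.16,"jaw":-0.43},{"x":0,"y":-0.1,"z":-0.54,"spin":-0.24,"jaw":-0.43},{"x":0,"y":-0.13,"z":-0.72,"spin":-0.346,"jaw":-0.43},{"x":0,"y":-0.159,"z":-0.897,"spin":-0.346,"jaw":-0.43},{"x":0,"y":-0.159,"z":-0.897,"spin":-0.346,"jaw":-0.43}]}}

```text
t: 1.62
ee_pos: [0.4439, -0.0682, 0.402]
ee_rot: [[0.001, 0.984, 0.18], [0.001, 0.18, -0.984], [-1.0, 0.001, -0.001]]
force: [-0.1, -0.0, -0.4]
finger_gap: 0.0262
```

```bash
python3 - <<'E'
from h import *
st();o=get_obs();c=read_camera("wrist");cv2.imwrite("pics/w1.png",c["image"])
w=wcam(c,o);p=case(-131,0,106);print(proj(w,p),proj(w,case(-131,55,106)),proj(w,case(-131,-55,106)))
go([*p[:2],.23],10)
E
```

```text
t 1.62 grasp [ 0.4441 -0.068   0.231 ] case [-129.285     3.5303  231.0014] x [ 0.0012  0.0014 -1.    ] F [-0.1185 -0.0451 -0.3675] gap 0.0262 j [ 34.1874  10.2816 -32.4635 117.2432   6.6866  54.1764   8.6119]
[319.4659 243.3512] [319.8905 161.3034] [319.0777 318.3761]
x 0.002 y -0.002 z 0.004 spin 0.001 | yaw 10.2 dist 2mm
```

View pics/w1.png

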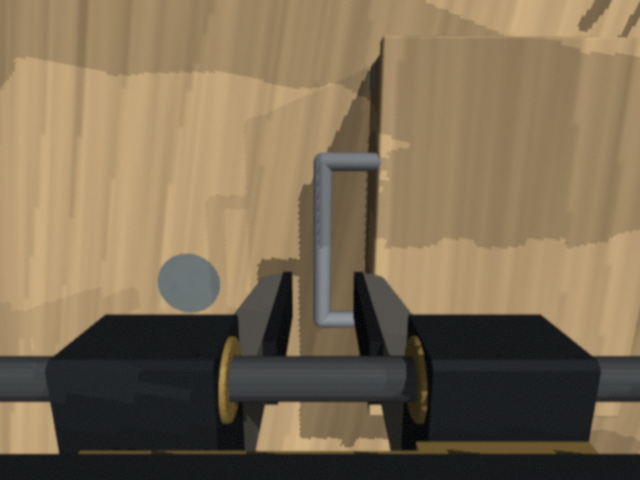

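The bar runs along column 322 from row 161 to 319, against a prediction of 319.5 and rows 161–318. The case pose is therefore right to within 2 mm. I'll correct it slightly and descend.

```bash
sed -i 's/CO=np.array(.*/CO=np.array([0.5737,-0.0487,0.])/' h.py; python3 - <<'E'
from h import *
p=case(-131,0,108);go(p,10)
E
```

```text
x 0.409 y 0.004 z 0.004 spin 0.001 | yaw 10.2 dist 123mm
```

Emit:
{"op": "jog_arm", "data": {"moves": [{"x":0.15,"y":0.004,"z":0.004,"spin":0,"jaw":-0.43},{"x":0.3,"y":0.004,"z":0.004,"spin":0,"jaw":-0.43},{"x":0.41,"y":0.004,"z":0.004,"spin":0,"jaw":-0.43},{"x":0.41,"y":0.004,"z":0.004,"spin":0,"jaw":-0.43}]}}

```text
t: 2.17
ee_pos: [0.4434, -0.0728, 0.2768]
ee_rot: [[-0.005, 0.985, 0.174], [0.001, 0.174, -0.985], [-1.0, -0.005, -0.002]]
force: [-0.8, -0.1, 1.1]
finger_gap: 0.0265
```

```bash
python3 - <<'E'
from h import *
st()
E
```

```text
t 2.17 grasp [ 0.4425 -0.0726  0.1058] case [-133.3684   -0.7799  105.8453] x [-0.0055  0.001  -1.    ] F [-0.7663 -0.1301  1.067 ] gap 0.0265 j [ 29.509   22.1383 -28.4394 123.2446  16.6548  38.5831  -0.3066]
```

Emit:
{"op": "jog_arm", "data": {"moves": [{"x":0,"y":0.005,"z":0,"spin":0,"jaw":-1},{"x":0,"y":0.005,"z":0,"spin":0,"jaw":-1},{"x":0,"y":0.005,"z":0,"spin":0,"jaw":-1},{"x":0,"y":0.005,"z":0,"spin":0,"jaw":-1}]}}

```text
t: 2.68
ee_pos: [0.4454, -0.0731, 0.2779]
ee_rot: [[-0.003, 0.985, 0.174], [-0.001, 0.174, -0.985], [-1.0, -0.004, -0.0]]
force: [-1.1, -3.3, 7.5]
finger_gap: 0.0114
```

```bash
python3 - <<'E'
from h import *
st();o=get_obs();c=read_camera("wrist");cv2.imwrite("pics/w2.png",c["image"])
R=o["ee_rot"];H=case(90,0,100)
g0=o["ee_pos"]+.171*R[:,0]
g0c=tocase(g0); r=np.array([g0c[0]-90,g0c[2]-100]);print(r,np.linalg.norm(r))
a0=np.arctan2(r[1],-r[0]); L=np.linalg.norm(r)
for a in np.arange(0,1.36,.1):
    q=case(90-L*np.cos(a0+a),g0c[1],100+L*np.sin(a0+a)); s=R.T@(q-g0)/.3;print("%.2f"%a,s)
E
```

```text
t 2.67 grasp [ 0.4448 -0.0732  0.1069] case [-131.2178   -1.7586  106.9333] x [-0.0035 -0.0005 -1.    ] F [-1.1088 -3.3054  7.5249] gap 0.0114 j [ 29.4814  22.1544 -28.4376 122.9975  16.7526  38.7111  -0.3947]
[-221.2178    6.9333] 221.32637649340535
0.00 [0. 0. 0.]
0.10 [-0.0735  0.0057 -0.    ]
0.20 [-0.1461  0.0188 -0.    ]
0.30 [-0.217  0.039 -0.   ]
0.40 [-0.2856  0.0662 -0.    ]
0.50 [-0.3511  0.1001 -0.    ]
0.60 [-0.4128  0.1404  0.    ]
0.70 [-0.4703  0.1866  0.    ]
0.80 [-0.5228  0.2384  0.    ]
0.90 [-0.5699  0.2951  0.    ]
1.00 [-0.6111  0.3563  0.    ]
1.10 [-0.646   0.4212  0.0001]
1.20 [-0.6743  0.4894  0.0001]
1.30 [-0.6956  0.56    0.0001]
```

View pics/w2.png

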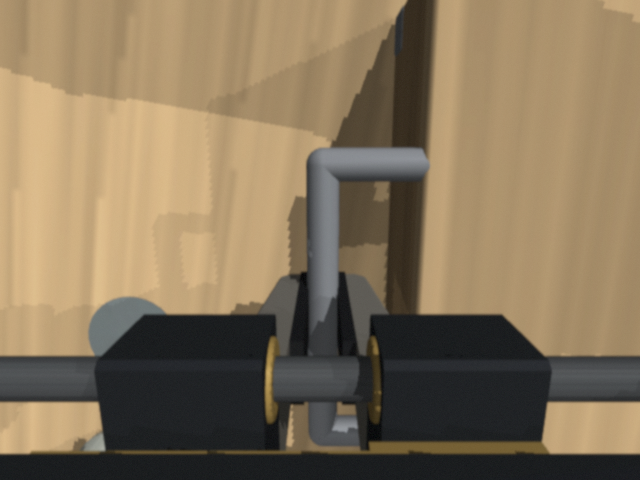

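The bar is held: the gap is 11.4 mm and it sits between the pads at column 322. Now I'll lift along the arc.

Emit:
{"op": "jog_arm", "data": {"moves": [{"x":-0.037,"y":0.002,"z":0,"spin":0,"jaw":-1},{"x":-0.11,"y":0.012,"z":0,"spin":0,"jaw":-1},{"x":-0.182,"y":0.029,"z":0,"spin":0,"jaw":-1},{"x":-0.251,"y":0.053,"z":0,"spin":0,"jaw":-1},{"x":-0.318,"y":0.083,"z":0,"spin":0,"jaw":-1},{"x":-0.382,"y":0.12,"z":0,"spin":0,"jaw":-1},{"x":-0.441,"y":0.163,"z":0,"spin":0,"jaw":-1},{"x":-0.47,"y":0.187,"z":0,"spin":0,"jaw":-1}]}}

```text
t: 3.72
ee_pos: [0.4991, -0.0637, 0.419]
ee_rot: [[-0.012, 0.985, 0.174], [-0.002, 0.174, -0.985], [-1.0, -0.013, 0.0]]
force: [-10.1, -3.3, 2.8]
finger_gap: 0.0106
```

```bash
python3 - <<'E'
from h import *
st();o=get_obs();R=o["ee_rot"]
g0=o["ee_pos"]+.171*R[:,0]
g0c=tocase(g0); r=np.array([g0c[0]-90,g0c[2]-100]);
a0=np.arctan2(r[1],-r[0]);print(a0-.031,np.linalg.norm(r)); L=221.2
for a in np.arange(.75,1.39,.1):
    b=a+.031
    q=case(90-L*np.cos(b),g0c[1],100+L*np.sin(b)); s=R.T@(q-g0)/.3;print("%.2f"%a,s)
c=read_camera("scene");cv2.imwrite("pics/s2.png",c["image"])
E
```

```text
t 3.73 grasp [ 0.497  -0.0641  0.248 ] case [-78.2486  -1.7954 248.0085] x [-0.0124 -0.0023 -0.9999] F [-10.0689  -3.2658   2.807 ] gap 0.0106 j [ 31.2105  15.1055 -32.2786 109.3383   9.5071  58.879    4.7901]
0.6904862326215537 224.08504326710695
0.75 [-0.0262  0.0368  0.    ]
0.85 [-0.0766  0.0906  0.    ]
0.95 [-0.1213  0.1492  0.    ]
1.05 [-0.16    0.2119  0.    ]
1.15 [-0.1922  0.2782  0.    ]
1.25 [-0.2176  0.3474  0.    ]
1.35 [-0.2361  0.4188  0.0001]
```

View pics/s2.png

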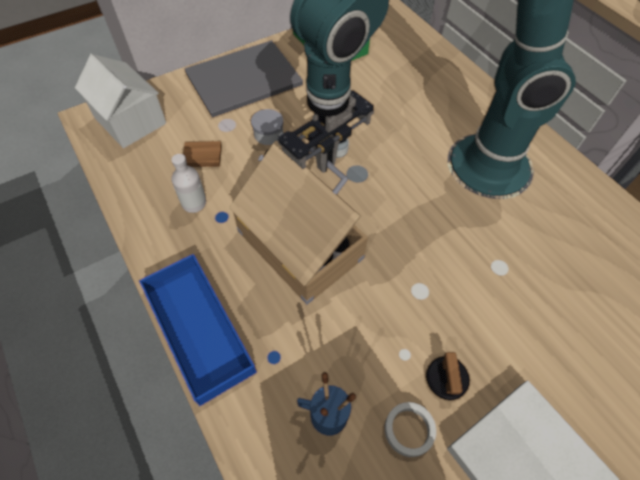

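The lid is open to about 0.69 rad and still in the grip. Continuing.

Emit:
{"op": "jog_arm", "data": {"moves": [{"x":-0.052,"y":0.062,"z":0,"spin":0,"jaw":-1},{"x":-0.1,"y":0.119,"z":0,"spin":0,"jaw":-1},{"x":-0.141,"y":0.18,"z":0,"spin":0,"jaw":-1},{"x":-0.176,"y":0.245,"z":0,"spin":0,"jaw":-1},{"x":-0.205,"y":0.312,"z":0,"spin":0,"jaw":-1},{"x":-0.227,"y":0.383,"z":0,"spin":0,"jaw":-1},{"x":-0.237,"y":0.426,"z":0,"spin":0,"jaw":-1},{"x":-0.237,"y":0.426,"z":0,"spin":0,"jaw":-1}]}}

```text
t: 4.78
ee_pos: [0.6267, -0.0411, 0.4915]
ee_rot: [[-0.01, 0.985, 0.174], [-0.003, 0.174, -0.985], [-1.0, -0.01, 0.001]]
force: [-1.2, -2.3, 5.2]
finger_gap: 0.0108
```

```bash
python3 - <<'E'
from h import *
st();o=get_obs();R=o["ee_rot"]
g0c=tocase(o["ee_pos"]+.171*R[:,0]); r=np.array([g0c[0]-90,g0c[2]-100]);
a0=np.arctan2(r[1],-r[0]);print(a0-.031,np.linalg.norm(r))
for n in("scene","side"):
  c=read_camera(n);cv2.imwrite(f"pics/{n}3.png",c["image"])
E
```

```text
t 4.78 grasp [ 0.6249 -0.0415  0.3205] case [ 51.7113  -1.8477 320.4801] x [-0.01   -0.0028 -0.9999] F [-1.221  -2.2809  5.1715] gap 0.0108 j [ 23.511   24.3653 -31.4148  87.5889  13.1545  72.3254   0.2643]
1.3678508049041915 223.78002073784094
```

View pics/scene3.png

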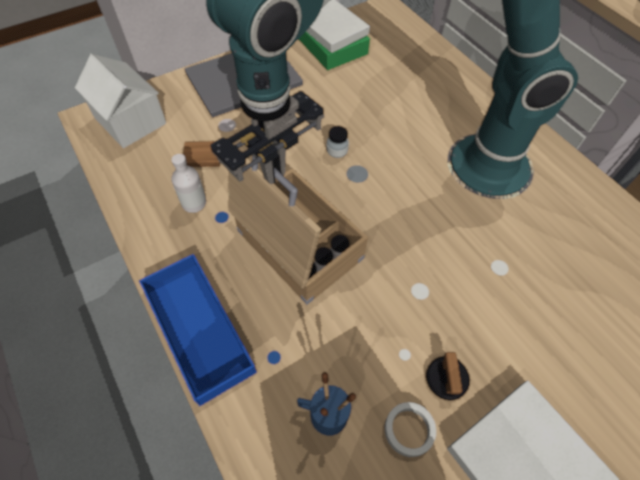

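View pics/side3.png

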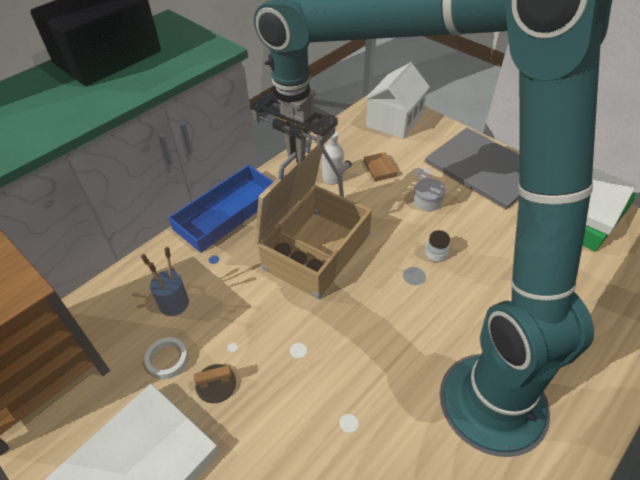

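The lid is near upright in both views, at about 1.37 rad. Releasing and going straight up.

Emit:
{"op": "jog_arm", "data": {"moves": [{"x":0,"y":0,"z":0,"spin":0,"jaw":-0.3},{"x":0,"y":0,"z":0,"spin":0,"jaw":-0.3},{"x":0,"y":0,"z":0,"spin":0,"jaw":-0.3},{"x":-0.1,"y":0,"z":0,"spin":0,"jaw":-0.3},{"x":-0.25,"y":0,"z":0,"spin":0,"jaw":-0.3},{"x":-0.25,"y":0,"z":0,"spin":0,"jaw":-0.3}]}}

```text
t: 5.62
ee_pos: [0.6273, -0.0402, 0.5702]
ee_rot: [[-0.003, 0.985, 0.174], [-0.003, 0.174, -0.985], [-1.0, -0.004, 0.002]]
force: [-0.3, -0.4, -0.4]
finger_gap: 0.0322
```

```bash
python3 - <<'E'
from h import *
st()
for n in("scene","side"):
  c=read_camera(n);cv2.imwrite(f"pics/{n}4.png",c["image"]);print(proj(c,case(22,-164,167)))
  im=c["image"];u,v=map(int,proj(c,case(22,-164,167)))
  cv2.imwrite(f"pics/{n}4z.png",cv2.resize(im[v-60:v+60,u-75:u+75],None,fx=5,fy=5,interpolation=cv2.INTER_CUBIC))
E
```

```text
t 5.62 grasp [ 0.6267 -0.0406  0.3992] case [ 53.6192  -1.2657 399.1936] x [-0.0032 -0.0027 -1.    ] F [-0.2681 -0.3942 -0.4285] gap 0.0322 j [ 23.5229  21.8807 -31.9416  80.9138  11.6624  80.6669   1.5605]
[243.6727 165.4422]
[342.4743 167.6624]
```

View pics/scene4z.png

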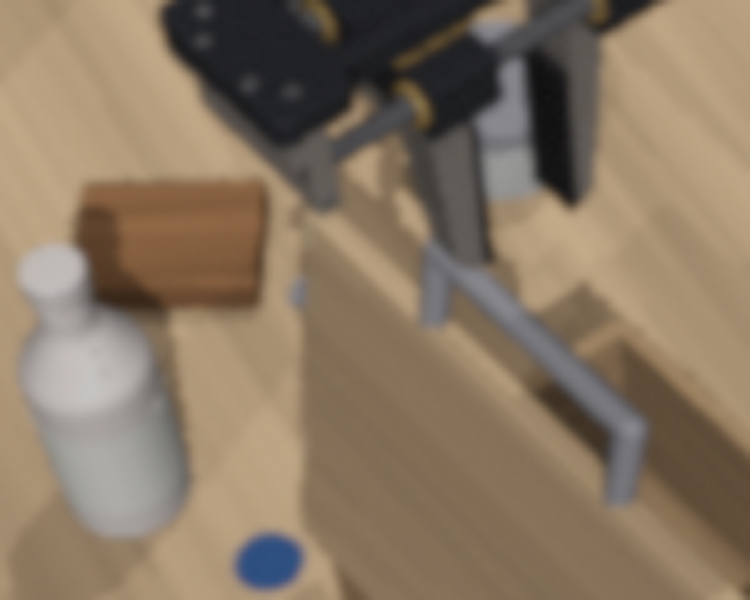

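View pics/side4z.png

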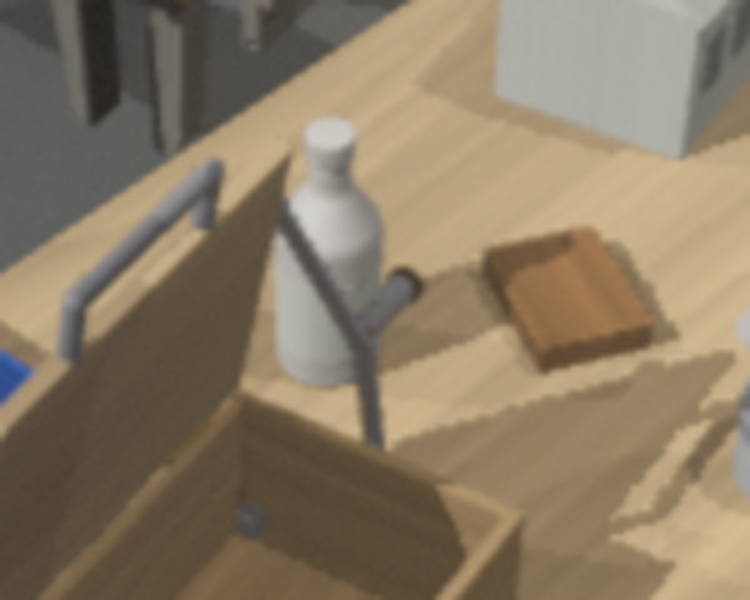

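The side view shows the knob pin from about (339,173) to (350,164) in image pixels, with its middle near (345,169). That is close to the model prediction of (342.5,167.7). The lid stays up by itself, so next is the stay.

```bash
python3 - <<'E'
from h import *
D=read_camera("side")
# intersect ray with case plane y=-164
def py(c,uv,y):
    o,d=ray(c,uv);n=np.array([-np.sin(YAW),np.cos(YAW),0]);k=(n@(case(0,y,0)-o))/(n@d);return tocase(o+k*d)
for uv,y in(((344.8,168.7),-164),((350.5,163.8),-184),((339.5,172.5),-144)): k=py(D,uv,y);print(k,np.hypot(k[0]-10,k[2]-85))
go(case(-35,-182,395),10);go(case(-35,-182,178),10)
E
```

```text
[  14.7596 -164.      166.7311] 81.86957364392462
[   9.2379 -184.      171.642 ] 86.64534035525297
[  18.9949 -144.      166.4255] 81.92079343821565
x 0.002 y -0.289 z 0.601 spin 0.000 | yaw 10.0 dist 200mm
x 0.725 y -0.281 z 0.600 spin 0.000 | yaw 10.0 dist 295mm
```

Emit:
{"op": "jog_arm", "data": {"moves": [{"x":0,"y":-0.08,"z":0.15,"spin":0,"jaw":-1},{"x":0,"y":-0.16,"z":0.3,"spin":0,"jaw":-1},{"x":0,"y":-0.24,"z":0.45,"spin":0,"jaw":-1},{"x":0,"y":-0.289,"z":0.6,"spin":0,"jaw":-1},{"x":0.1,"y":-0.289,"z":0.6,"spin":0,"jaw":-1},{"x":0.25,"y":-0.285,"z":0.6,"spin":0,"jaw":-1},{"x":0.4,"y":-0.285,"z":0.6,"spin":0,"jaw":-1},{"x":0.4,"y":-0.285,"z":0.6,"spin":0,"jaw":-1}]}}

```text
t: 6.78
ee_pos: [0.5713, -0.2335, 0.4418]
ee_rot: [[-0.02, 0.984, 0.174], [0.001, 0.174, -0.985], [-1.0, -0.02, -0.004]]
force: [0.8, -0.3, 0.5]
finger_gap: 0.0003
```

```bash
python3 - <<'E'
from h import *
st();go(case(-35,-182,178),10)
for n in("scene","wrist"):
  c=read_camera(n);cv2.imwrite(f"pics/{n}5.png",c["image"])
E
```

```text
t 6.78 grasp [ 0.5678 -0.2334  0.2708] case [ -37.9102 -180.8554  270.8039] x [-0.0205  0.0009 -0.9998] F [ 0.7857 -0.2512  0.495 ] gap 0.0003 j [ 39.2921  24.8287 -27.1945  92.6587  12.3285  66.6346  19.1467]
x 0.309 y 0.016 z 0.005 spin 0.000 | yaw 10.0 dist 93mm
```

View pics/scene5.png

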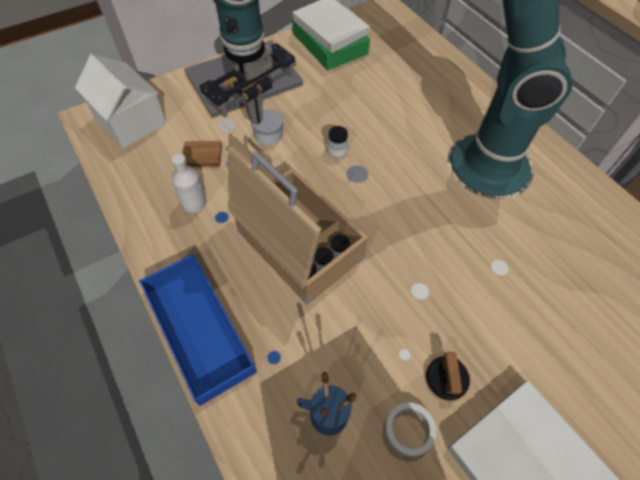

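View pics/wrist5.png

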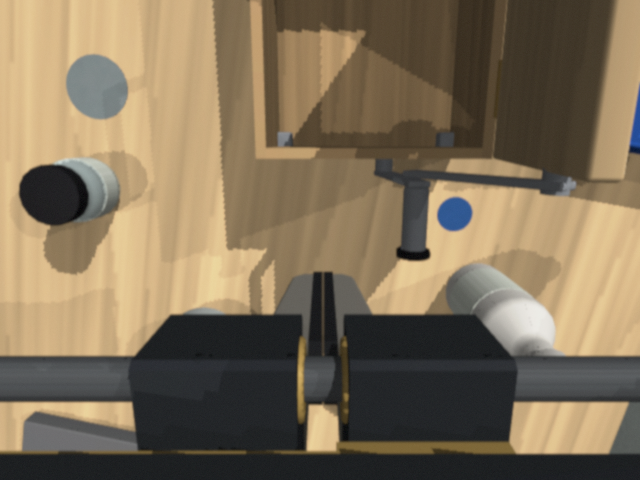

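The wrist view shows the knob at (415,215) ahead of the closed fingers at (322,272), with the upper link attached at the lid near (560,185). The bottle is clear. Descending.

Emit:
{"op": "jog_arm", "data": {"moves": [{"x":0.15,"y":0.016,"z":0.005,"spin":0,"jaw":-1},{"x":0.309,"y":0.016,"z":0.005,"spin":0,"jaw":-1},{"x":0.309,"y":0.016,"z":0.005,"spin":0,"jaw":-1},{"x":0.309,"y":0.016,"z":0.005,"spin":0,"jaw":-1}]}}

```text
t: 7.38
ee_pos: [0.5779, -0.2344, 0.357]
ee_rot: [[-0.008, 0.985, 0.174], [-0.004, 0.174, -0.985], [-1.0, -0.008, 0.002]]
force: [0.7, 0.4, 0.4]
finger_gap: 0.0005
```

```bash
python3 - <<'E'
from h import *
st();o=get_obs();c=read_camera("wrist");cv2.imwrite(f"pics/w6.png",c["image"])
for q in [(-20,-182,178),(-10,-182,178),(0,-182,177),(10,-182,175),(20,-182,171),(28,-182,166),(33,-182,164)]: go(case(*q),10,o=o)
E
```

```text
t 7.38 grasp [ 0.5766 -0.235   0.186 ] case [ -29.5179 -183.9833  186.0118] x [-0.0078 -0.0037 -1.    ] F [0.6977 0.4051 0.3715] gap 0.0005 j [ 37.923   30.0292 -25.8159  96.6877  15.416   57.1722  16.6499]
x 0.026 y 0.032 z -0.007 spin 0.000 | yaw 10.0 dist 13mm
x 0.026 y 0.065 z -0.007 spin 0.000 | yaw 10.0 dist 21mm
x 0.029 y 0.099 z -0.007 spin 0.000 | yaw 10.0 dist 31mm
x 0.036 y 0.132 z -0.007 spin 0.000 | yaw 10.0 dist 41mm
x 0.049 y 0.165 z -0.007 spin 0.000 | yaw 10.0 dist 52mm
x 0.065 y 0.192 z -0.007 spin 0.000 | yaw 10.0 dist 61mm
x 0.072 y 0.209 z -0.007 spin 0.000 | yaw 10.0 dist 66mm
```

View pics/w6.png

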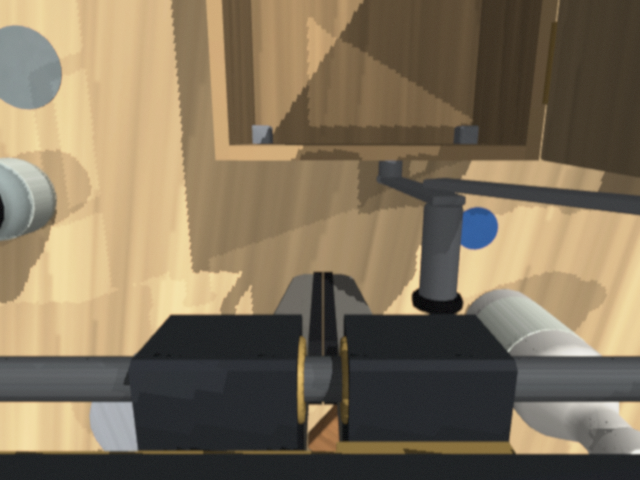

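Emit:
{"op": "jog_arm", "data": {"moves": [{"x":0.026,"y":0.03,"z":-0.007,"spin":0,"jaw":-1},{"x":0.026,"y":0.065,"z":-0.007,"spin":0,"jaw":-1},{"x":0.029,"y":0.099,"z":-0.007,"spin":0,"jaw":-1},{"x":0.029,"y":0.099,"z":-0.007,"spin":0,"jaw":-1}]}}

```text
t: 7.92
ee_pos: [0.6077, -0.2267, 0.3482]
ee_rot: [[-0.007, 0.985, 0.175], [-0.004, 0.175, -0.985], [-1.0, -0.007, 0.002]]
force: [0.7, -0.1, 0.2]
finger_gap: 0.0004
```

```bash
python3 - <<'E'
from h import *
st();o=get_obs();c=read_camera("wrist");cv2.imwrite(f"pics/w7.png",c["image"])
for q in [(5,-182,177),(10,-182,175),(15,-182,173),(20,-182,171),(25,-182,168),(30,-182,165),(34,-182,164)]: go(case(*q),10,o=o)
E
```

```text
t 7.92 grasp [ 0.6065 -0.2273  0.1772] case [   1.3158 -181.6033  177.2206] x [-0.0066 -0.0037 -1.    ] F [ 0.7219 -0.1404  0.2034] gap 0.0004 j [ 35.4504  32.8148 -25.3233  93.3984  16.2596  57.7535  14.9338]
x 0.001 y 0.012 z 0.001 spin 0.001 | yaw 10.1 dist 4mm
x 0.007 y 0.029 z 0.001 spin 0.001 | yaw 10.1 dist 9mm
x 0.014 y 0.046 z 0.001 spin 0.001 | yaw 10.1 dist 14mm
x 0.020 y 0.062 z 0.001 spin 0.001 | yaw 10.1 dist 20mm
x 0.030 y 0.079 z 0.001 spin 0.001 | yaw 10.1 dist 25mm
x 0.040 y 0.096 z 0.001 spin 0.001 | yaw 10.1 dist 31mm
x 0.043 y 0.109 z 0.001 spin 0.001 | yaw 10.1 dist 35mm
```

View pics/w7.png

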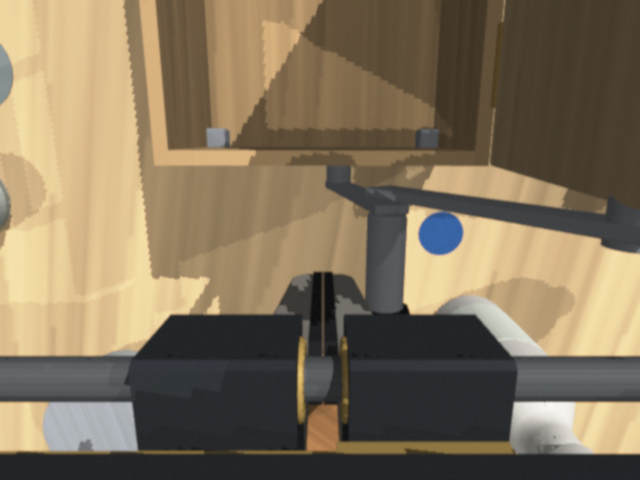

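Emit:
{"op": "jog_arm", "data": {"moves": [{"x":0.001,"y":0.03,"z":0,"spin":0,"jaw":-1},{"x":0.007,"y":0.047,"z":0,"spin":0,"jaw":-1},{"x":0.014,"y":0.063,"z":0,"spin":0,"jaw":-1},{"x":0.02,"y":0.08,"z":0,"spin":0,"jaw":-1},{"x":0.025,"y":0.09,"z":0,"spin":0,"jaw":-1}]}}

```text
t: 8.6
ee_pos: [0.634, -0.2221, 0.3403]
ee_rot: [[-0.007, 0.985, 0.175], [-0.004, 0.175, -0.985], [-1.0, -0.008, 0.002]]
force: [-0.8, -0.1, 2.3]
finger_gap: 0.0007
```

```bash
python3 - <<'E'
from h import *
st();o=get_obs();c=read_camera("wrist");cv2.imwrite(f"pics/w8.png",c["image"])
D=read_camera("side");cv2.imwrite(f"pics/d8.png",cv2.resize(D["image"][100:240,250:420],None,fx=4.2,fy=4.2))
for q in [(30,-182,169),(35,-182,167),(40,-182,165),(45,-182,164)]: go(case(*q),10,o=o)
E
```

```text
t 8.60 grasp [ 0.6328 -0.2227  0.1693] case [  28.0119 -181.6468  169.3248] x [-0.0071 -0.0037 -1.    ] F [-0.8496 -0.1111  2.3495] gap 0.0007 j [ 33.4766  35.3869 -24.8398  90.1526  16.9197  58.5419  13.7681]
x 0.001 y 0.007 z 0.001 spin 0.001 | yaw 10.1 dist 2mm
x 0.008 y 0.023 z 0.001 spin 0.001 | yaw 10.1 dist 7mm
x 0.014 y 0.040 z 0.001 spin 0.001 | yaw 10.1 dist 13mm
x 0.017 y 0.057 z 0.001 spin 0.001 | yaw 10.1 dist 18mm
```

View pics/w8.png

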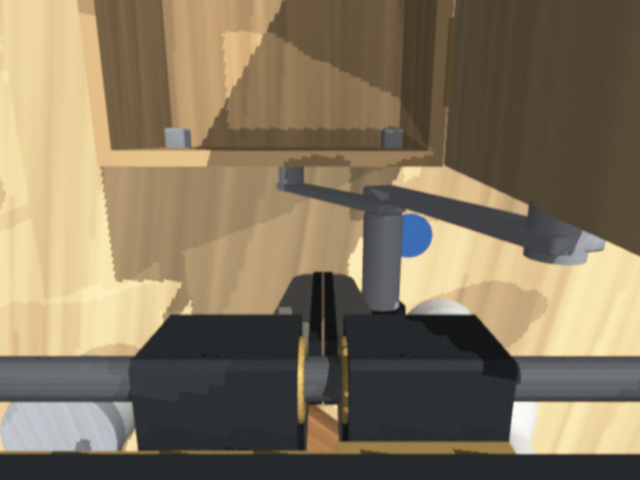

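View pics/d8.png

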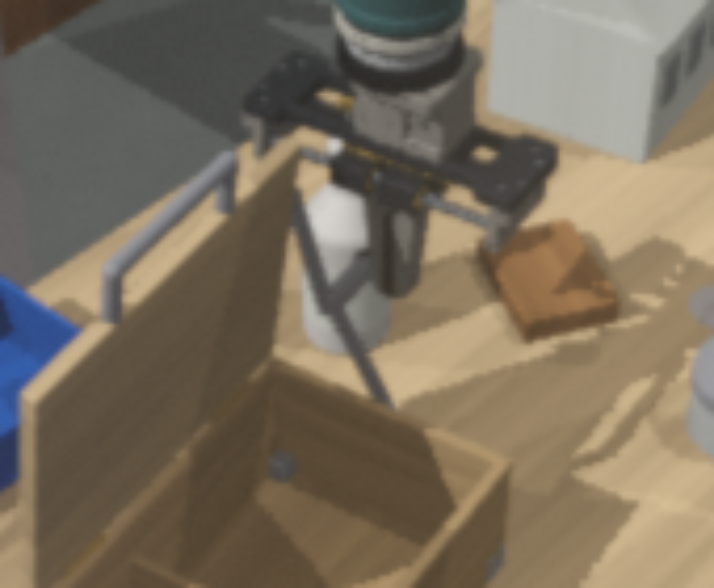

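The stay is almost straight, the gripper is clear of the lid, and the force is about 2 N. I'll keep pushing.

Emit:
{"op": "jog_arm", "data": {"moves": [{"x":0.004,"y":0.02,"z":0.001,"spin":0,"jaw":-1},{"x":0.01,"y":0.035,"z":0.001,"spin":0,"jaw":-1},{"x":0.016,"y":0.05,"z":0.001,"spin":0,"jaw":-1},{"x":0.018,"y":0.055,"z":0.001,"spin":0,"jaw":-1}]}}

```text
t: 9.2
ee_pos: [0.6439, -0.2211, 0.3376]
ee_rot: [[-0.033, 0.985, 0.172], [-0.006, 0.172, -0.985], [-0.999, -0.033, 0.001]]
force: [-43.0, 2.1, 41.7]
finger_gap: 0.0001
```

```bash
python3 - <<'E'
from h import *
st();o=get_obs();c=read_camera("wrist");cv2.imwrite(f"pics/w9.png",c["image"])
D=read_camera("side");cv2.imwrite(f"pics/d9.png",cv2.resize(D["image"][100:240,250:420],None,fx=4.2,fy=4.2))
E
```

```text
t 9.20 grasp [ 0.6384 -0.2221  0.1667] case [  33.5577 -182.0144  166.6597] x [-0.0326 -0.0062 -0.9994] F [-43.0126   2.143   41.6854] gap 0.0001 j [ 32.4491  36.615  -24.4102  88.3486  17.3112  60.5282  13.1523]
```

View pics/w9.png

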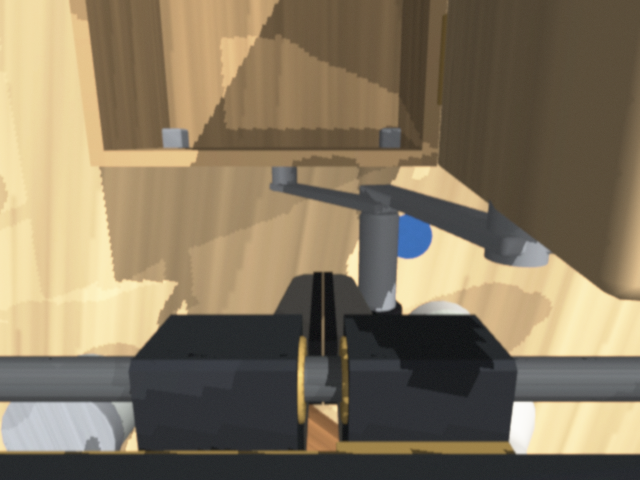

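View pics/d9.png

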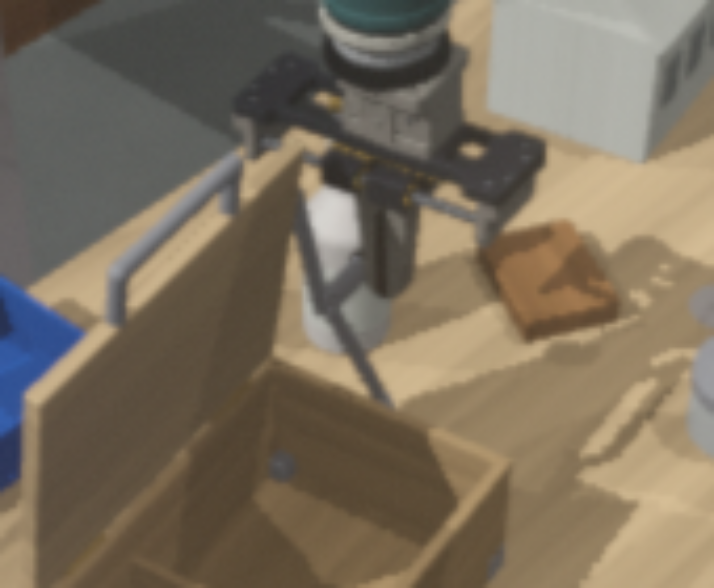

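The wrist force jumped to about 60 N in total, and the knee is now behind the straight line, so it is against its stop. I'll back off at once and check.

Emit:
{"op": "jog_arm", "data": {"moves": [{"x":-0.005,"y":-0.04,"z":0,"spin":0,"jaw":-1},{"x":-0.01,"y":-0.1,"z":0,"spin":0,"jaw":-1},{"x":-0.02,"y":-0.15,"z":0,"spin":0,"jaw":-1},{"x":-0.02,"y":-0.18,"z":0,"spin":0,"jaw":-1}]}}

```text
t: 9.8
ee_pos: [0.5904, -0.2304, 0.3457]
ee_rot: [[-0.031, 0.985, 0.172], [-0.006, 0.171, -0.985], [-0.999, -0.032, 0.001]]
force: [0.5, -0.0, 0.0]
finger_gap: 0.0003
```

```bash
python3 - <<'E'
from h import *
st();o=get_obs();c=read_camera("wrist");cv2.imwrite(f"pics/w10.png",c["image"])
D=read_camera("side");cv2.imwrite(f"pics/d10.png",cv2.resize(D["image"][100:240,250:420],None,fx=4.2,fy=4.2))
E
```

```text
t 9.80 grasp [ 0.5851 -0.2315  0.1748] case [ -20.5672 -182.0287  174.802 ] x [-0.0314 -0.0064 -0.9995] F [ 0.5251 -0.014   0.0401] gap 0.0003 j [ 36.2848  31.8735 -25.1539  95.2736  16.2805  58.1118  15.2609]
```

View pics/w10.png

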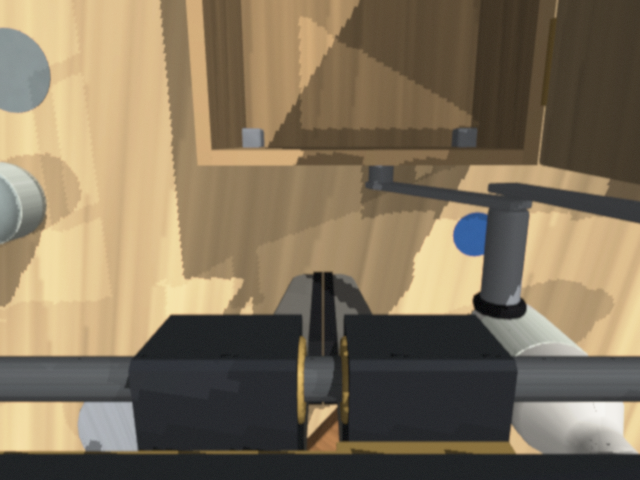

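View pics/d10.png

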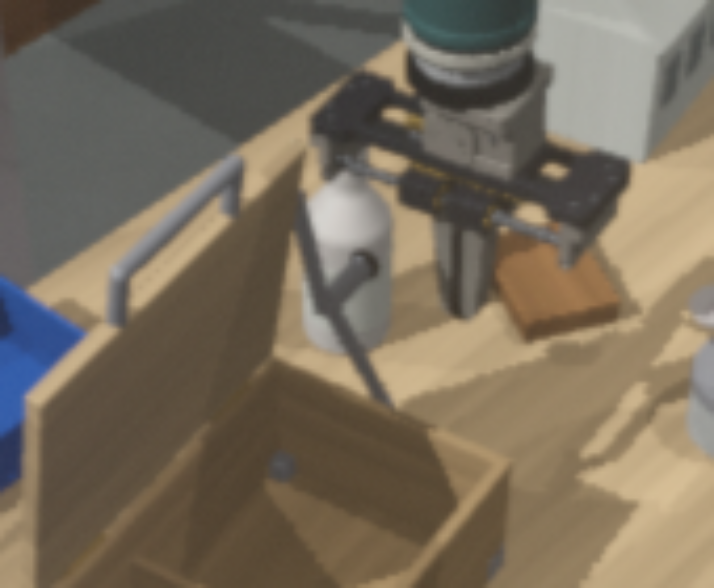

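```bash
python3 - <<'E'
from h import *
D=read_camera("side")
def py(c,uv,y):
    o,d=ray(c,uv);n=np.array([-np.sin(YAW),np.cos(YAW),0]);k=(n@(case(0,y,0)-o))/(n@d);return tocase(o+k*d)
print(py(D,(250+348/4.2,100+287/4.2),-164))
for p in((250+240/4.2,100+160/4.2),):
    for y in(-55,): 
        k=py(D,p,y);print(k,np.arctan2(k[2]-100,90-k[0])-.027)
for c in(-40,):
    go(case(-40,-182,330),10)
E
```

```text
[  52.0966 -164.      150.6347]
[ 56.195  -55.     323.2572] 1.3935204052788157
x -0.516 y -0.083 z 0.000 spin -0.001 | yaw 9.9 dist 157mm
```

The knob measures (52,151) mm, where locked is about (57,154). Earlier readings were about 5 mm low in x too. The lid reads about 1.39–1.41 rad, the stay bulges backwards, and the force is zero with nothing touching, so it is locked. Next, the baren.

Emit:
{"op": "jog_arm", "data": {"moves": [{"x":-0.15,"y":-0.1,"z":0,"spin":0,"jaw":-1},{"x":-0.35,"y":-0.12,"z":0,"spin":0,"jaw":-1},{"x":-0.55,"y":-0.14,"z":0,"spin":0,"jaw":-1},{"x":-0.65,"y":-0.14,"z":-0.1,"spin":-0.08,"jaw":0},{"x":-0.65,"y":-0.14,"z":-0.3,"spin":-0.16,"jaw":0},{"x":-0.65,"y":-0.14,"z":-0.5,"spin":-0.24,"jaw":0},{"x":-0.65,"y":-0.14,"z":-0.7,"spin":-0.32,"jaw":0},{"x":-0.65,"y":-0.14,"z":-0.9,"spin":-0.4,"jaw":0}]}}

```text
t: 10.95
ee_pos: [0.509, 0.0319, 0.5418]
ee_rot: [[-0.031, 0.558, 0.829], [-0.006, 0.829, -0.559], [-1.0, -0.022, -0.022]]
force: [1.1, 0.4, -0.0]
finger_gap: 0.0456
```

```bash
python3 - <<'E'
from h import *
st();go([.476,.387,.25],148.7)
E
```

```text
t 10.95 grasp [0.5038 0.0309 0.3709] case [-55.0254  90.5266 370.9126] x [-0.0307 -0.0059 -0.9995] F [ 1.0745  0.3916 -0.0372] gap 0.0456 j [ 30.9954  11.5198 -43.9672  98.2958   8.1878  75.3109  41.3144]
x 0.399 y 0.942 z -0.731 spin -0.808 | yaw 56.1 dist 377mm
```

Emit:
{"op": "jog_arm", "data": {"moves": [{"x":0,"y":0.12,"z":-0.09,"spin":-0.09,"jaw":0},{"x":0,"y":0.24,"z":-0.18,"spin":-0.18,"jaw":0},{"x":0,"y":0.36,"z":-0.28,"spin":-0.27,"jaw":0},{"x":0.05,"y":0.48,"z":-0.37,"spin":-0.36,"jaw":0},{"x":0.1,"y":0.6,"z":-0.46,"spin":-0.45,"jaw":0},{"x":0.2,"y":0.72,"z":-0.55,"spin":-0.54,"jaw":0},{"x":0.3,"y":0.84,"z":-0.65,"spin":-0.63,"jaw":0},{"x":0.35,"y":0.94,"z":-0.73,"spin":-0.72,"jaw":0}]}}

```text
t: 11.95
ee_pos: [0.4812, 0.3895, 0.4337]
ee_rot: [[-0.033, -0.754, 0.656], [-0.006, 0.657, 0.754], [-0.999, 0.021, -0.026]]
force: [1.1, -0.9, 0.5]
finger_gap: 0.0459
```

```bash
python3 - <<'E'
from h import *
st();go([.476,.387,.21],148.7)
E
```

```text
t 11.95 grasp [0.4756 0.3885 0.2628] case [-20.7212 447.6    262.7524] x [-0.0328 -0.0059 -0.9994] F [ 1.0714 -0.877   0.4876] gap 0.0459 j [ -2.1045  35.7502 -58.6772  91.4326  30.1692  72.1636  72.8682]
x 0.176 y -0.008 z 0.002 spin -0.085 | yaw 138.9 dist 53mm
```

Emit:
{"op": "jog_arm", "data": {"moves": [{"x":0.1,"y":-0.008,"z":0.002,"spin":-0.085,"jaw":0},{"x":0.1,"y":-0.008,"z":0.002,"spin":-0.085,"jaw":0},{"x":0.1,"y":-0.008,"z":0.002,"spin":-0.085,"jaw":0}]}}

```text
t: 12.32
ee_pos: [0.4829, 0.3882, 0.4045]
ee_rot: [[-0.032, -0.852, 0.522], [-0.005, 0.523, 0.852], [-0.999, 0.025, -0.021]]
force: [-0.3, -0.1, -0.5]
finger_gap: 0.0458
```

```bash
python3 - <<'E'
from h import *
st();o=get_obs();c=read_camera("wrist");im=c["image"];cv2.imwrite("pics/w11.png",im);w=wcam(c,o)
print(proj(w,np.array([.476,.387,.056])))
hsv=cv2.cvtColor(im,cv2.COLOR_BGR2HSV)
m=cv2.inRange(hsv,(3,90,60),(16,255,255));n,l,s,cc=cv2.connectedComponentsWithStats(m)
for i in range(1,n):
    if s[i,4]>800: print(s[i],cc[i],cv2.minAreaRect(np.argwhere(l==i)[:,::-1].astype(np.float32)))
E
```

```text
t 12.32 grasp [0.4773 0.3874 0.2336] case [-19.1726 446.2225 233.628 ] x [-0.0323 -0.0049 -0.9995] F [-0.3245 -0.1136 -0.5075] gap 0.0458 j [ -1.5052  38.3572 -59.6573  93.0689  33.2239  70.1478  80.3857]
[317.8707 224.8033]
[ 304  174   29   98 2632] [318.1782 221.7044] ((318.0, 222.5), (97.0, 28.0), 90.0)
```

View pics/w11.png

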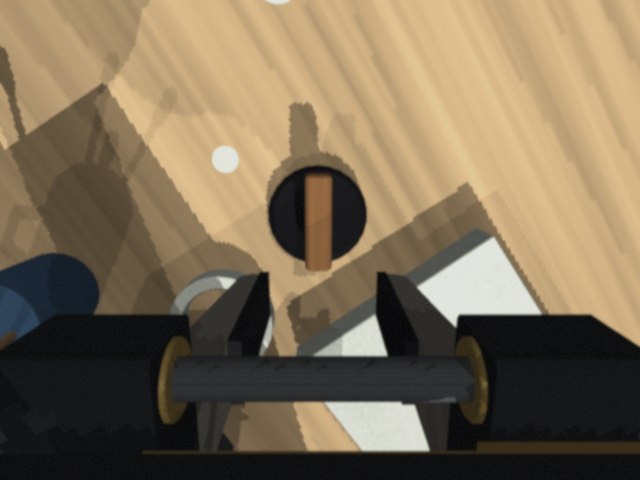

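The handle is centred at (318,222) and lies along the image columns, against a predicted (318,225), so it is aligned. I'll check the height of the white box beside it before descending.

```bash
python3 - <<'E'
from h import *
S=read_camera("scene");D=read_camera("side");o=get_obs()
w=wcam(read_camera("wrist"),o)
print(tri(S,(527,387),D,(151,388)),tri(S,(527,387),w,(490,236)),tri(D,(151,388),w,(490,236)))
p=plane(w,(318,222),.056);print(p);go([p[0],p[1],.047],148.7)
E
```

```text
(array([0.4541, 0.4947, 0.2069]), np.float64(0.031211880664396712)) (array([0.3516, 0.4856, 0.0132]), np.float64(0.0022111432247858324)) (array([0.4244, 0.4628, 0.199 ]), np.float64(0.11411839735341442))
[0.4752 0.385  0.056 ]
x 0.624 y -0.012 z 0.003 spin -0.001 | yaw 148.6 dist 187mm
```

Emit:
{"op": "jog_arm", "data": {"moves": [{"x":0.18,"y":-0.006,"z":0.003,"spin":0,"jaw":0},{"x":0.36,"y":-0.01,"z":0.003,"spin":0,"jaw":0},{"x":0.52,"y":-0.012,"z":0.003,"spin":0,"jaw":0},{"x":0.62,"y":-0.012,"z":0.003,"spin":0,"jaw":0},{"x":0.62,"y":-0.012,"z":0.003,"spin":0,"jaw":0},{"x":0.62,"y":-0.012,"z":0.003,"spin":0,"jaw":0}]}}

```text
t: 13.28
ee_pos: [0.481, 0.3866, 0.2208]
ee_rot: [[-0.029, -0.853, 0.522], [-0.003, 0.522, 0.853], [-1.0, 0.023, -0.018]]
force: [-1.1, -0.3, 0.3]
finger_gap: 0.0459
```

```bash
python3 - <<'E'
from h import *
st();go([.4752,.385,.047],148.7)
E
```

```text
t 13.28 grasp [0.4761 0.386  0.0499] case [-20.6182 445.0435  49.9088] x [-0.0288 -0.0033 -0.9996] F [-1.0534 -0.2874  0.2535] gap 0.0459 j [ -7.0421  49.4693 -50.0253 100.1726  44.5347  54.0328  72.7941]
x 0.010 y 0.001 z -0.004 spin -0.001 | yaw 148.5 dist 3mm
```

Emit:
{"op": "jog_arm", "data": {"moves": [{"x":0.01,"y":0,"z":0,"spin":0,"jaw":-1},{"x":0.01,"y":0,"z":0,"spin":0,"jaw":-1},{"x":0.01,"y":0,"z":0,"spin":0,"jaw":-1},{"x":0.01,"y":0,"z":0,"spin":0,"jaw":-1},{"x":0.01,"y":0,"z":0,"spin":0,"jaw":-1}]}}

```text
t: 13.9
ee_pos: [0.4811, 0.3868, 0.2187]
ee_rot: [[-0.028, -0.853, 0.522], [-0.003, 0.522, 0.853], [-1.0, 0.022, -0.017]]
force: [-0.5, -1.5, 6.5]
finger_gap: 0.0217
```

```bash
python3 - <<'E'
from h import *
st()
E
```

```text
t 13.90 grasp [0.4764 0.3862 0.0478] case [-20.3149 445.2197  47.7524] x [-0.0277 -0.0031 -0.9996] F [-0.4622 -1.5456  6.4805] gap 0.0217 j [ -7.1521  49.6101 -49.8695 100.1981  44.7259  53.826   72.6573]
```

The baren is held, with a gap of 21.7 mm. Lifting.

Emit:
{"op": "jog_arm", "data": {"moves": [{"x":-0.05,"y":0,"z":0,"spin":0,"jaw":-1},{"x":-0.15,"y":0,"z":0,"spin":0,"jaw":-1},{"x":-0.3,"y":0,"z":0,"spin":0,"jaw":-1},{"x":-0.45,"y":0,"z":0,"spin":0,"jaw":-1},{"x":-0.6,"y":0,"z":0,"spin":0,"jaw":-1},{"x":-0.6,"y":0,"z":0,"spin":0,"jaw":-1}]}}

```text
t: 14.65
ee_pos: [0.4861, 0.3883, 0.4029]
ee_rot: [[-0.023, -0.853, 0.522], [0.001, 0.522, 0.853], [-1.0, 0.02, -0.011]]
force: [-0.9, 0.1, -1.7]
finger_gap: 0.0218
```

```bash
python3 - <<'E'
from h import *
st();c=read_camera("wrist");cv2.imwrite("pics/w12.png",c["image"])
go(case(-25,-40,230),100);go(case(-25,100,230),100)
E
```

```text
t 14.65 grasp [0.4822 0.3885 0.2319] case [-14.2029 446.4919 231.901 ] x [-0.0226  0.0013 -0.9997] F [-0.8557  0.086  -1.6892] gap 0.0218 j [ -1.5289  38.4502 -59.4091  93.0287  33.6523  69.4731  80.5058]
x -0.006 y -1.046 z -1.235 spin 0.424 | yaw 148.5 dist 485mm
x -0.004 y -0.737 z -0.885 spin 0.424 | yaw 148.5 dist 345mm
```

View pics/w12.png

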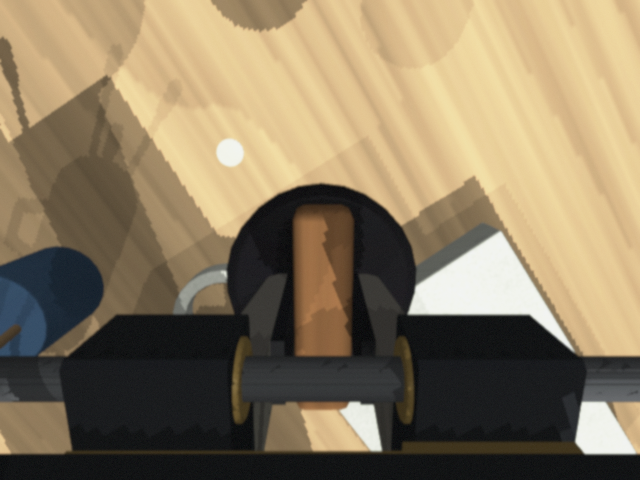

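Emit:
{"op": "jog_arm", "data": {"moves": [{"x":-0.05,"y":-0.1,"z":-0.12,"spin":0.07,"jaw":-1},{"x":-0.05,"y":-0.2,"z":-0.24,"spin":0.14,"jaw":-1},{"x":-0.05,"y":-0.3,"z":-0.36,"spin":0.21,"jaw":-1},{"x":-0.05,"y":-0.4,"z":-0.49,"spin":0.28,"jaw":-1},{"x":-0.05,"y":-0.5,"z":-0.62,"spin":0.35,"jaw":-1},{"x":-0.05,"y":-0.6,"z":-0.75,"spin":0.424,"jaw":-1},{"x":-0.05,"y":-0.7,"z":-0.89,"spin":0.424,"jaw":-1},{"x":-0.05,"y":-0.72,"z":-0.91,"spin":0.424,"jaw":-1}]}}

```text
t: 15.7
ee_pos: [0.5281, 0.0374, 0.4131]
ee_rot: [[-0.029, -0.166, 0.986], [-0.003, 0.986, 0.166], [-1.0, 0.001, -0.029]]
force: [-0.1, 0.4, -1.7]
finger_gap: 0.0219
```

```bash
python3 - <<'E'
from h import *
st();go(case(-20,-40,240),100);go(case(-15,-38,75),100);S=read_camera("scene");cv2.imwrite("pics/s12.png",S["image"])
E
```

```text
t 15.70 grasp [0.5232 0.0368 0.2421] case [-34.9219  93.0091 242.1239] x [-0.0287 -0.0033 -0.9996] F [-0.1279  0.3914 -1.6861] gap 0.0219 j [ 34.0926  24.1478 -52.4062 105.213   21.0558  62.8531  73.3054]
x 0.005 y -0.443 z 0.053 spin -0.004 | yaw 99.6 dist 134mm
x 0.554 y -0.437 z 0.086 spin -0.004 | yaw 99.6 dist 213mm
```

View pics/s12.png

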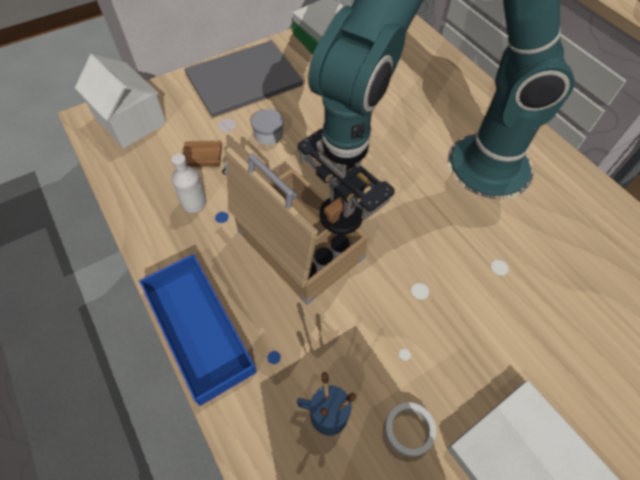

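The lid is still up, and the baren is held in front of it. I'll move over the compartment and partly down, staying above the rim.

Emit:
{"op": "jog_arm", "data": {"moves": [{"x":0,"y":-0.15,"z":0.02,"spin":0,"jaw":-1},{"x":0,"y":-0.3,"z":0.04,"spin":0,"jaw":-1},{"x":0,"y":-0.44,"z":0.05,"spin":0,"jaw":-1},{"x":0.05,"y":-0.44,"z":0.055,"spin":0,"jaw":-1},{"x":0.1,"y":-0.44,"z":0.06,"spin":0,"jaw":-1},{"x":0.15,"y":-0.44,"z":0.06,"spin":0,"jaw":-1},{"x":0.15,"y":-0.44,"z":0.06,"spin":0,"jaw":-1}]}}

```text
t: 16.62
ee_pos: [0.5662, -0.0873, 0.366]
ee_rot: [[-0.031, -0.17, 0.985], [-0.002, 0.985, 0.17], [-1.0, 0.004, -0.031]]
force: [0.3, 0.1, -1.6]
finger_gap: 0.0217
```

```bash
python3 - <<'E'
from h import *
st();go(case(-14,-40,75),100);go(case(-14,-40,57),100);S=read_camera("wrist");cv2.imwrite("pics/w13.png",S["image"])
S=read_camera("side");cv2.imwrite("pics/d13.png",cv2.resize(S["image"][100:310,220:420],None,fx=2.8,fy=2.8))
E
```

```text
t 16.62 grasp [ 0.5609 -0.0876  0.1951] case [-19.3249 -36.1214 195.0697] x [-0.031  -0.0017 -0.9995] F [ 0.3154  0.0614 -1.5991] gap 0.0217 j [ 41.1066  31.0066 -47.6373 102.0486  25.9529  60.5062  83.4896]
x 0.399 y -0.014 z 0.030 spin -0.002 | yaw 99.8 dist 120mm
x 0.459 y -0.015 z 0.032 spin -0.002 | yaw 99.8 dist 138mm
```

View pics/w13.png

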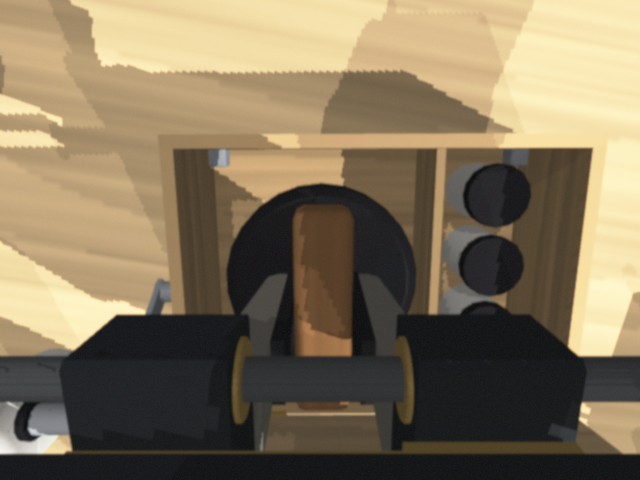

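View pics/d13.png

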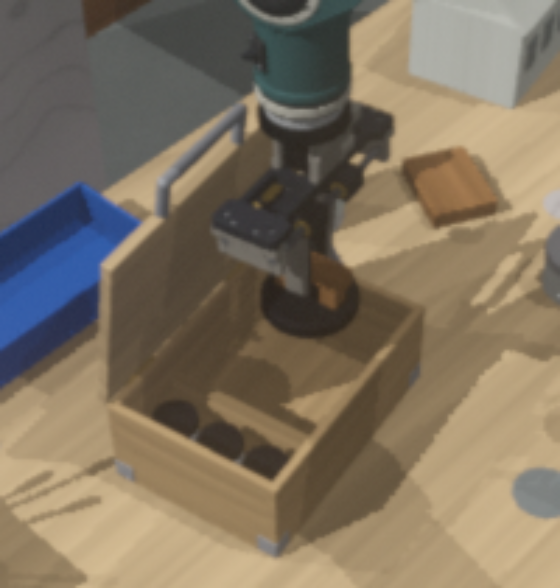

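The wrist view shows the baren over the large compartment, clear of the divider at column 440. Descending.

Emit:
{"op": "jog_arm", "data": {"moves": [{"x":0.1,"y":-0.004,"z":0.01,"spin":0,"jaw":-1},{"x":0.2,"y":-0.004,"z":0.015,"spin":0,"jaw":-1},{"x":0.3,"y":-0.004,"z":0.02,"spin":0,"jaw":-1},{"x":0.38,"y":-0.004,"z":0.025,"spin":0,"jaw":-1},{"x":0.4,"y":-0.004,"z":0.027,"spin":0,"jaw":-1},{"x":0.4,"y":-0.004,"z":0.027,"spin":0,"jaw":-1}]}}

```text
t: 17.48
ee_pos: [0.5721, -0.0877, 0.2481]
ee_rot: [[-0.027, -0.17, 0.985], [-0.002, 0.986, 0.17], [-1.0, 0.002, -0.027]]
force: [0.9, 0.5, -2.0]
finger_gap: 0.0218
```

```bash
python3 - <<'E'
from h import *
st();go(case(-14,-37,60),100);go(case(-14,-37,56),100);S=read_camera("scene");cv2.imwrite("pics/s14.png",cv2.resize(S["image"][100:310,220:420],None,fx=2.8,fy=2.8))
E
```

```text
t 17.48 grasp [ 0.5675 -0.088   0.0772] case [-12.9641 -37.6495  77.1671] x [-0.0271 -0.0022 -0.9996] F [ 0.9223  0.4925 -2.0391] gap 0.0218 j [ 36.0693  39.8224 -41.3565 105.5804  34.0749  49.4684  77.3173]
x 0.057 y 0.002 z -0.002 spin -0.002 | yaw 99.8 dist 17mm
x 0.071 y 0.002 z -0.002 spin -0.002 | yaw 99.8 dist 21mm
```

View pics/s14.png

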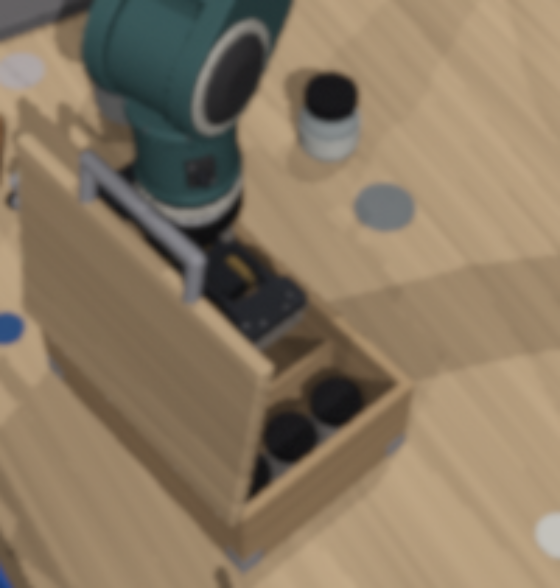

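Emit:
{"op": "jog_arm", "data": {"moves": [{"x":0.02,"y":0.002,"z":0,"spin":0,"jaw":-1},{"x":0.04,"y":0.002,"z":0,"spin":0,"jaw":-1},{"x":0.057,"y":0.002,"z":0,"spin":0,"jaw":-1},{"x":0.064,"y":0.002,"z":0,"spin":0,"jaw":-1},{"x":0.064,"y":0.002,"z":0,"spin":0,"jaw":-1}]}}

```text
t: 18.15
ee_pos: [0.5716, -0.0871, 0.2291]
ee_rot: [[-0.027, -0.17, 0.985], [-0.002, 0.986, 0.17], [-1.0, 0.002, -0.027]]
force: [0.7, 0.7, -2.0]
finger_gap: 0.0218
```

```bash
python3 - <<'E'
from h import *
st()
E
```

```text
t 18.15 grasp [ 0.567  -0.0875  0.0582] case [-13.3311 -37.0194  58.182 ] x [-0.0268 -0.0023 -0.9996] F [ 0.6651  0.6811 -2.0102] gap 0.0218 j [ 35.203   41.2328 -40.1997 106.0619  35.4183  47.6785  76.2253]
```

Still hanging free: fz is −2 N, the baren's own weight. It is about 2 mm above the floor, so I'll creep down.

Emit:
{"op": "jog_arm", "data": {"moves": [{"x":0.004,"y":0,"z":0,"spin":0,"jaw":-1},{"x":0.007,"y":0,"z":0,"spin":0,"jaw":-1},{"x":0.01,"y":0,"z":0,"spin":0,"jaw":-1},{"x":0.01,"y":0,"z":0,"spin":0,"jaw":-1}]}}

```text
t: 18.65
ee_pos: [0.5716, -0.0873, 0.2269]
ee_rot: [[-0.027, -0.169, 0.985], [-0.003, 0.986, 0.169], [-1.0, 0.001, -0.027]]
force: [-2.2, -1.5, 5.6]
finger_gap: 0.0222
```

It is on the floor: fz changed from −2 to +5.6 N. Releasing gently, then going up.

Emit:
{"op": "jog_arm", "data": {"moves": [{"x":0,"y":0,"z":0,"spin":0,"jaw":-0.3},{"x":0,"y":0,"z":0,"spin":0,"jaw":-0.1},{"x":0,"y":0,"z":0,"spin":0,"jaw":0},{"x":-0.05,"y":0,"z":0,"spin":0,"jaw":0},{"x":-0.15,"y":0,"z":-0.01,"spin":0,"jaw":0},{"x":-0.3,"y":0,"z":-0.03,"spin":0,"jaw":0},{"x":-0.45,"y":0,"z":-0.05,"spin":0,"jaw":0},{"x":-0.45,"y":0,"z":-0.05,"spin":0,"jaw":0}]}}

```text
t: 19.65
ee_pos: [0.5613, -0.0889, 0.3666]
ee_rot: [[-0.019, -0.169, 0.985], [-0.005, 0.986, 0.169], [-1.0, -0.002, -0.02]]
force: [-0.2, 0.1, -0.1]
finger_gap: 0.0458
```

```bash
python3 - <<'E'
from h import *
st();c=read_camera("wrist");cv2.imwrite("pics/w15.png",c["image"])
E
```

```text
t 19.65 grasp [ 0.558  -0.0898  0.1956] case [-22.638  -37.7548 195.6402] x [-0.0194 -0.0052 -0.9998] F [-0.2481  0.0978 -0.0572] gap 0.0458 j [ 41.7852  30.4131 -47.9393 102.8818  26.1323  59.6253  83.4376]
```

View pics/w15.png

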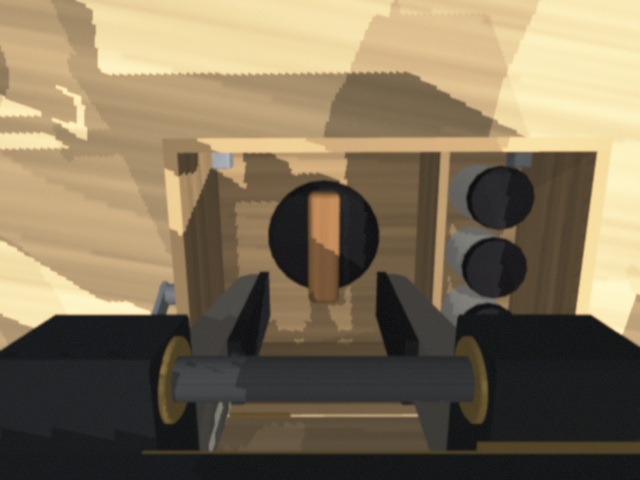

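The baren sits flat on the compartment floor, with its disc at (323,235). I'll withdraw up and away, then do the final checks.

Emit:
{"op": "jog_arm", "data": {"moves": [{"x":-0.15,"y":0,"z":-0.1,"spin":0,"jaw":0},{"x":-0.3,"y":0,"z":-0.2,"spin":0,"jaw":0},{"x":-0.45,"y":0,"z":-0.3,"spin":0,"jaw":0},{"x":-0.45,"y":0.15,"z":-0.35,"spin":0,"jaw":0},{"x":-0.45,"y":0.3,"z":-0.35,"spin":0,"jaw":0},{"x":-0.45,"y":0.45,"z":-0.35,"spin":0,"jaw":0},{"x":-0.45,"y":0.6,"z":-0.35,"spin":0,"jaw":0},{"x":-0.45,"y":0.6,"z":-0.35,"spin":0,"jaw":0}]}}

```text
t: 20.7
ee_pos: [0.4287, 0.074, 0.5012]
ee_rot: [[-0.024, -0.175, 0.984], [-0.005, 0.984, 0.175], [-1.0, -0.0, -0.024]]
force: [0.2, -0.6, -0.9]
finger_gap: 0.0457
```

```bash
python3 - <<'E'
from h import *
st()
S=read_camera("scene");cv2.imwrite("pics/s16.png",S["image"]);D=read_camera("side");cv2.imwrite("pics/d16.png",D["image"])
a=cv2.imread("pics/scene0.png")
d=cv2.absdiff(a,S["image"]).max(2)
for n,(u,v) in dict(tin=(267,128),jar=(337,142),bottle=(188,185),lino=(203,153),mug=(330,410),tape=(410,430)).items():
    print(n,(d[v-25:v+25,u-25:u+25]>40).mean())
E
```

```text
t 20.70 grasp [0.4247 0.0732 0.3303] case [-125.6098  145.9169  330.2572] x [-0.0239 -0.0047 -0.9997] F [ 0.2122 -0.5995 -0.8606] gap 0.0457 j [ 47.743    6.5621 -64.4778 109.9236   6.2074  68.7476  81.118 ]
tin 0.024
jar 0.1104
bottle 0.0
lino 0.0192
mug 0.0
tape 0.0
```

View pics/s16.png

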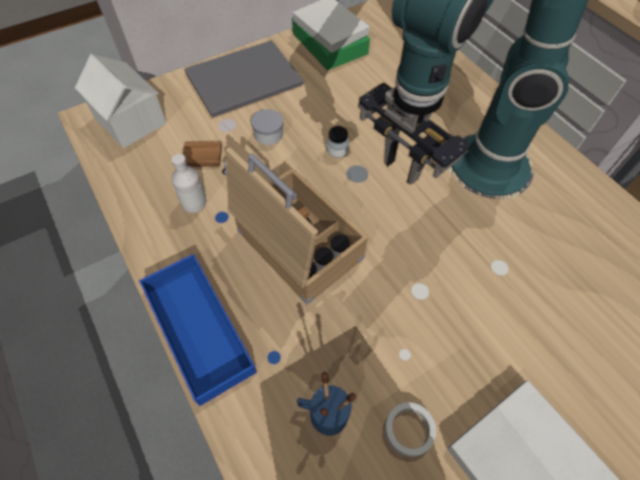

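View pics/d16.png

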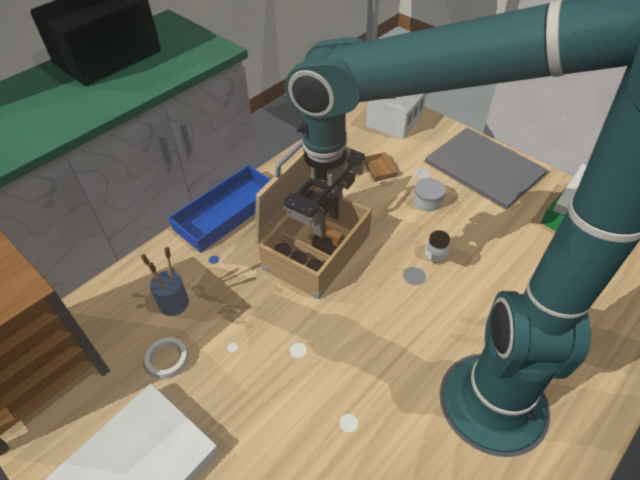

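The lid is up unaided, the baren is in the bay, and the bystanders are where they were. The jar's image difference looks like a change of arm shadow; it still stands at (338,142). Handing in.

```bash
python3 -c "
from rig import *
print(sign_off())"
```

```text
the job is handed in; nothing more can be done
None
```

The lid is up and locked, the baren is put away, and the job was handed in at about 21 s of the 67 s allowed.

- **Lid:** I raised it by its bar to 1.37 rad and let go; it held. I then pushed the knee backwards past straight. Afterwards the knob measured (52, 151) mm in the case's frame, where locked should be about (57, 154); my camera readings of the knob also came out low in x before the push. The lid read about 1.39 rad against the expected 1.41.
- **Baren:** I gripped it by the handle, lowered it until the wrist felt the floor (fz from −2 to +5.6 N), released it and withdrew. The wrist picture shows it flat in the large compartment, about 13 mm in front of the bay's centre.
- **Other objects:** before-and-after pictures show no visible movement. The jar's patch differed by 11 %, which looks like a changed shadow; its position is the same.

**Less certain:**
- **Push force:** the wrist force reached about 60 N as the knee met its stop, below the 120 N limit. I took this as the fingers on the knob, not the gripper's body, and backed off at once.
- **Final view of the stay:** the arm hid it in the last side picture. Its locked state rests on the earlier picture and on the lid still standing in the last scene view.

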